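# Put the cooker spares away in the spice stand, shut its drawer and face the jars

### The arm

A 6-joint arm with a two-finger parallel gripper is mounted at the origin on the work surface. World frame = base frame: x ahead of the robot, y to its left, z up, the work surface at z = 0. Lengths are in mm, angles in rad, forces in N, time in s.
With the tool pointing down it reaches from about 350 to 875 mm from the base axis. Payload 4.2 kg.
Tool frame: the origin (TCP) lies between the finger pads; the fingertips stand 22 mm ahead of it and the grasp point (between the pads) lies 3 mm ahead of it (ctrl.tip_extent is the distance from the TCP to the fingertips, in mm); z points along the fingers, y is the line along which they close (so a half turn about z gives the same grasp; the last joint's range is limited). The gripper opens to 85 mm and grips with 20 to 120 N. Pads are 22 mm wide; open, the fingers measure 114 mm over their backs; the gripper's body (76 mm by 85 mm) begins 54 mm behind the grasp point. The pads swing forward as they close: fully open they stand 13 mm farther back than shut.
Start: joints at [1.436, 0.385, 0.008, 0, -1.194, -0.259], TCP at [239.779, 577.153, 253.312] pointing down, gripper open.
Joint ranges: [-3.14, 3.14], [-1.21, 2.06], [-1.07, 1.41], [-3.16, 2.05], [-2.99, -0.16], [-3.1, 3.1]. Speed limits (rad/s): [2.79, 2.79, 3.14, 3.14, 3.14, 3.14].

### API

Orientations are given as a 3x3 rotation matrix whose columns are the frame's x, y, z axes.
In Python, from rig import ctrl gives the robot as it stands. Calls block until the motion is done:
- ctrl.movep(position, orientation): joint-space move of the TCP to a pose.
- ctrl.line_to(position, frame=None, velocity=150): straight line of the TCP; frame=None keeps the orientation; velocity is the mean speed in mm/s.
- ctrl.movej(angles): joint-space move.
- ctrl.move_gripper(opening, newtons=None): finger opening in mm; newtons is the grip in N (None keeps the last); returns when the fingers have stopped.
- ctrl.dwell(seconds).
- ctrl.solve_ik(position, orientation): joint angles nearest the present ones, or None.
- ctrl.read_camera(name): name is "scene" or "top"; returns (picture, depth): 480x640x3 uint8, red, green, blue; 480x640 float32, mm along the optical axis (not along the pixel's ray), 0 where there is no reading.
- ctrl.calibration(name): a dict with "vertical_fov" (degrees; the focal length in pixels is half the picture's height over the tangent of half this angle, whatever the lens; pixels are square), "cx", "cy" (the principal point, pixels), "world_from_camera" (4x4, takes a point from camera to world coordinates). Camera axes: x right, y up, looking along -z (the intrinsics and any distortion apply to the point x, -y, -z); pixel columns grow to the right and rows downward; lengths in mm; the calibration is good to about 2 mm. A picture is of the moment at which its call begins. calibration takes no time and is no camera call.
A pose or a line that the arm cannot do raises ctrl.IKError and nothing moves.
- ctrl.sign_off(): hands the job in; it is judged then, once.
Readings, each from a call of its own:
- ctrl.get_clock(): time.
- ctrl.get_q(): joint angles.
- ctrl.get_dq(): joint speeds.
- ctrl.get_joint_efforts(): joint torques, N m.
- ctrl.get_position(): TCP position.
- ctrl.get_orientation(): TCP orientation.
- ctrl.get_wrist_force(): force on the tool from outside, world axes, zero at the start.
- ctrl.get_moment(): the same for the moment, N m.
- ctrl.get_finger_gap(): finger opening in mm.
- ctrl.get_gripper_force(): force on a finger pad.
Only numpy, scipy, OpenCV 4.12 (cv2) and the standard library are available. Lean on these libraries where they do the work, as an engineer would, in place of code of your own. Each camera call takes 0.05 s, during which the arm holds its last target. There are 200 camera calls.

### The job

Tidy this shelf so that the glass door can be closed in front of it. Put every loose cooker spare (the aluminium whistle weights and the black helper handles) into the open drawer of the wooden spice stand, then push the drawer fully home until it clicks into its catch, without slamming it. Turn every spice jar on top of the stand so that its label faces straight out over the drawer front, left standing upright on the stand, and leave the cooker lid, gasket rings, katori and yellow spice box where they are.

Things in the scene. Friction and masses are not known exactly. Their poses are not given: they have to be found in the camera images.
- stand: wooden spice stand, fixed: 320 mm wide (y), 200 mm deep (x), deck 105 mm above the shelf with a rail 8 mm high, 6 mm thick along its sides and back; a drawer beneath. Origin: middle of the front edge, at shelf level; +x points to the stand's back, z up: the drawer opens and labels must face along -x. The deck begins at x = 0; jars stand about 80 mm behind it, 100 mm apart
- drawer (a joint): how far the drawer is out, m: 0 = home on its stop, 0.115 to 0.135 at the start, at most 0.15. Slides along the stand's x and stays where left (friction about 1.5 N). Over the last 15 mm a sprung roller catch resists with about 10 N; some 6 mm from home it snaps over and holds the drawer shut
- drawer_face (a point): middle of the drawer front's outer face, 52 mm above the shelf (moves with the drawer, axes as the stand's); 14 mm in front of the stand's front edge when home. Flat panel 314 mm wide, 12 mm thick, from 7 to 103 mm above the shelf, with a steel knob, 20 mm in diameter, standing 20 mm out of its middle
- drawer_in (a point): centre of the drawer's inner floor, 20 mm above the shelf (moves with the drawer, axes as the stand's). Inside 276 mm wide (y), 161 mm deep (x); side and back walls 40 mm high above it, 6 mm thick, front panel 83 mm high; deck 75 mm above it. Only the part in front of the stand's front edge is open from above
- weight_a: whistle weight of a pressure cooker, a loose spare: aluminium, hexagonal skirt 36 mm across flats, 12 mm tall; above it a round body 32 mm in diameter to 42 mm up, then a black knob 26 mm in diameter; 62 mm tall, about 140 g. It stands upright on the shelf at first and may lie if knocked over. Origin: centre of its underside; z up its axis to the knob
- weight_b: as weight_a
- handle_a: helper handle of a pressure cooker, a loose spare lying flat: black bar 24 wide x 22 mm high with a flat steel bracket at one end, 90 mm long in all, about 90 g. Origin: middle of the length, on the underside; x runs along it to the bracket (black bar from x = -45 to +21 mm, then the bracket, 20 wide x 6 mm thick, to +45), z up
- handle_b: as handle_a
- jar_a: spice jar: metal cylinder with dark lid, 48 mm in diameter, 110 mm tall, about 180 g, upright on the stand. Its paper label is on its own -x side (60 mm high, spanning 45 degrees either way); a 14 mm wide strip of the label runs up over the lid's edge to the lid's centre, so that from above it points to the label's side. Origin: centre of its underside, z up
- jar_b: as jar_a
- jar_c: as jar_a
- lid: stainless steel cooker lid, 180 mm in diameter, 45 mm high with its black handle; to be left alone. Origin: centre of its underside
- gasket_big: outer rubber gasket ring lying flat, 180 mm in diameter, 12 mm high; to be left alone. Origin: centre of its underside
- gasket_small: inner rubber gasket ring nested in the big one, 148 mm in diameter, 12 mm high; to be left alone. Origin: centre of its underside
- katori: small empty steel bowl, 84 mm across, 36 mm high; to be left alone. Origin: centre of its underside
- spice_box: yellow plastic spice box, 114 x 79 mm, 64 mm high; to be left alone. Origin: centre of its underside
Things that resemble listed ones, but are neither listed nor needed, are in the scene too. What is shaped like the handle_b but pink is not meant.

How it is judged:
By the outcome, as a careful person would: the job done as asked, in the order asked, and still so for the second after the job is handed in, with the robot touching nothing.
Of jar_a, jar_b, jar_c only 2 to 3 are there at a start; the rules pass over those that are not, and their reading is None.
Of weight_a, weight_b, handle_a, handle_b only 3 to 4 are there at a start; the rules pass over those that are not, and their reading is None.
At some moment in a run one of weight_a, weight_b, handle_a, handle_b may be knocked a few centimetres aside while the robot is not near it.
Once in a run the grip may slacken for a moment while it holds something.
It also fails if it takes over 210 s, if anything falls off the work surface, if the arm or the gripper's body presses on something with over 40 N, if the wrist force passes 120 N, or if a joint passes its speed limit or range.

## Working session

There is one attempt and no reset: what is moved stays moved. The work goes in short steps, each a Python script; the robot and the scene stay as the last script left them, time stands still between calls to the robot, and variables do not carry over. Pictures are saved under pics/ and viewed, at most 14 in all, crops included, and the job is handed in when it is done.

```bash
ls; mkdir -p pics
python3 - <<'E'
from rig import ctrl
import cv2,numpy as np
for n in("scene","top"):
    p,d=ctrl.read_camera(n); cv2.imwrite(f"pics/{n}0.png",p[:,:,::-1]); np.savez(f"{n}0.npz",p=p,d=d)
    c=ctrl.calibration(n); print(n,{k:(np.round(v,4).tolist() if k=="world_from_camera" else v) for k,v in c.items()}, (d==0).mean())
print(ctrl.get_clock(),ctrl.tip_extent,ctrl.get_orientation())
E
```

```text
pics
scene {'vertical_fov': 46.92518331552535, 'cx': 322.41044294206677, 'cy': 232.96625337775163, 'world_from_camera': [[0.5376, -0.6919, 0.482, 1173.0278], [0.8432, 0.4378, -0.312, -457.7665], [0.0048, 0.5741, 0.8188, 1343.3644], [0.0, 0.0, 0.0, 1.0]]} 0.004055989583333333
top {'vertical_fov': 46.34307797041786, 'cx': 327.1870690310831, 'cy': 225.99646406647196, 'world_from_camera': [[0.0276, 0.9834, -0.1795, 197.4492], [-0.9995, 0.03, 0.0108, 8.4475], [0.016, 0.1791, 0.9837, 1481.0716], [0.0, 0.0, 0.0, 1.0]]} 0.00388671875
0.1 22.0 [[ 9.23393677e-01 -3.83853757e-01 -6.40471653e-04]
 [-3.83854267e-01 -9.23391735e-01 -1.89869840e-03]
 [ 1.37416283e-04  1.99909387e-03 -9.99997992e-01]]
```

View pics/scene0.png

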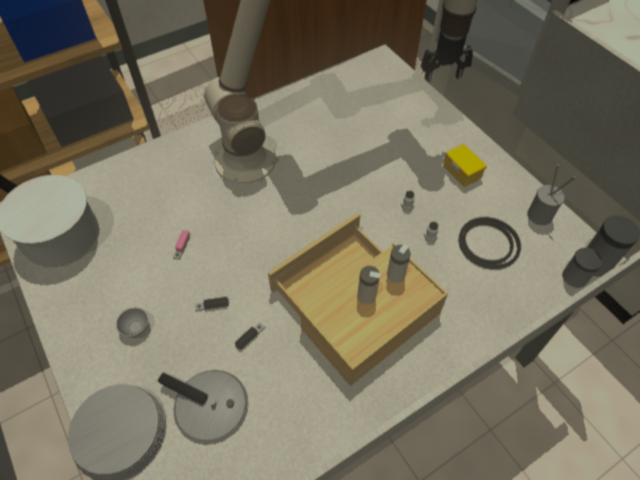

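View pics/top0.png

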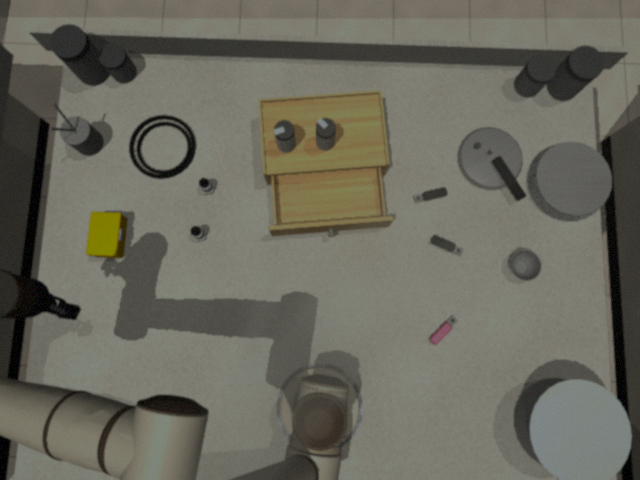

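The top view shows the stand with its drawer open (270-390, 95-235), jars at (285,135) and (326,132), weights at (206,185) and (197,232), and handles at (431,194) and (446,244). The pink decoy is at (442,330). The scene view shows the same things.

```bash
cat > h.py <<'E'
import cv2,numpy as np
from rig import ctrl
def cam(n):
    c=ctrl.calibration(n); f=240/np.tan(np.radians(c["vertical_fov"])/2); return c,f,np.array(c["world_from_camera"])
def cloud(n,d):
    c,f,T=cam(n); v,u=np.mgrid[:480,:640]
    P=np.stack([(u-c["cx"])/f*d,-(v-c["cy"])/f*d,-d],-1); return P@T[:3,:3].T+T[:3,3]
def ray(n,uv,z):
    "pixels -> world points on plane z"
    c,f,T=cam(n); uv=np.atleast_2d(uv).astype(float)
    D=np.stack([(uv[:,0]-c["cx"])/f,-(uv[:,1]-c["cy"])/f,-np.ones(len(uv))],-1)@T[:3,:3].T
    return T[:3,3]+D*((z-T[2,3])/D[:,2])[:,None]
E
python3 - <<'E'
from h import *
np.set_printoptions(precision=1,suppress=True)
for n in("top","scene"):
    z=np.load(n+"0.npz");p=z["p"];W=cloud(n,z["d"])
    hsv=cv2.cvtColor(p,cv2.COLOR_RGB2HSV)
    g=W[(hsv[...,1]<60)&(hsv[...,2]>100)&(abs(W[...,2])<25)&(W[...,0]>350)&(W[...,0]<850)&(abs(W[...,1])<400)]
    print(n,"table z",np.median(g[:,2]),np.percentile(g[:,2],[5,95]), "tilt",np.linalg.lstsq(np.c_[g[:,:2]/1000,np.ones(len(g))],g[:,2],rcond=None)[0])
    wood=((hsv[...,0]>12)&(hsv[...,0]<24)&(hsv[...,1]>70)&(W[...,2]>0)&(W[...,0]>200)&(abs(W[...,1])<450))
    for lo,hi in((98,119),):
        m=(wood&(W[...,2]>lo)&(W[...,2]<hi)).astype(np.uint8)
        k,l,s,cc=cv2.connectedComponentsWithStats(m)
        for i in range(1,k):
            if s[i,4]>80:
                q=W[l==i]; print(" wood",s[i],q.mean(0),cv2.minAreaRect(q[:,:2].astype(np.float32)))
    m=((W[...,2]>5)&(W[...,2]<300)&(W[...,0]>300)&(W[...,0]<900)&(abs(W[...,1])<420)).astype(np.uint8)
    m[wood]=0
    k,l,s,cc=cv2.connectedComponentsWithStats(m)
    for i in range(1,k):
        if s[i,4]>40:
            q=W[l==i]; r=cv2.minAreaRect(q[:,:2].astype(np.float32)); print(" obj",s[i],np.median(q,0),"zmax",np.percentile(q[:,2],97),r)
p=cv2.imread("pics/top0.png")[80:260,170:480]; s=cv2.imread("pics/scene0.png")[170:400,180:460]
cv2.imwrite("pics/c1.png",cv2.resize(p,None,fx=2.5,fy=2.5,interpolation=cv2.INTER_CUBIC)); cv2.imwrite("pics/c2.png",cv2.resize(s,None,fx=2.5,fy=2.5,interpolation=cv2.INTER_CUBIC))
E
```

```text
top table z -0.08282236198010651 [-5.5  5.4] tilt [ 0.2 -0.9 -0.1]
 wood [ 259   92  125   67 3005] [728.1  55.2 105.3] ((711.6650390625, 12.327178955078125), (162.7369384765625, 319.916748046875), 5.92128849029541)
 wood [ 329  114   60   52 1087] [683.9 -85.2 105.2] ((673.006103515625, -77.39288330078125), (137.0062713623047, 147.6201171875), 5.485776424407959)
 wood [338 154  29   8 118] [628.2 -63.6 105.3] ((628.606689453125, -64.83322143554688), (15.078990936279297, 71.43446350097656), 6.346212863922119)
 wood [287 164  63   9 172] [596.3  24.7 104.1] ((598.3726806640625, 20.84117889404297), (12.538938522338867, 157.83395385742188), 6.497568130493164)
 wood [313 216  80  11 312] [465.5 -74.2 102.9] ((465.0597839355469, -70.41178894042969), (13.359576225280762, 199.309814453125), 6.216829299926758)
 obj [290  89  93  10 208] [798.1 -30.2 112.6] zmax 118.21964524090052 ((820.0659790039062, -25.836578369140625), (58.18018341064453, 255.2888946533203), 5.33799934387207)
 obj [ 259  106  129   70 3156] [647.6   3.5 105.7] zmax 216.34732730373725 ((696.8027954101562, 7.12860107421875)
[... 4580 characters left out ...]
)
 obj [337 301  70  53 581] [745.2 -50.6 105.3] zmax 109.66857325814753 ((743.568115234375, -29.951690673828125), (23.061660766601562, 219.8174285888672), 6.593233108520508)
 obj [331 317  34  26 216] [716.9 -91.7 105.1] zmax 110.83639183813193 ((717.8214721679688, -90.04393005371094), (17.414306640625, 107.2594223022461), 4.833438873291016)
 obj [235 322  31  27 300] [ 563.6 -291.5   20.2] zmax 26.652541941856448 ((556.1835327148438, -284.08819580078125), (33.69216537475586, 92.81900024414062), 16.524904251098633)
 obj [ 207  369   42   59 1162] [ 677.2 -397.7   20. ] zmax 30.65028142749906 ((670.28857421875, -390.67120361328125), (58.51493835449219, 167.69435119628906), 89.95706939697266)
```

View pics/c1.png

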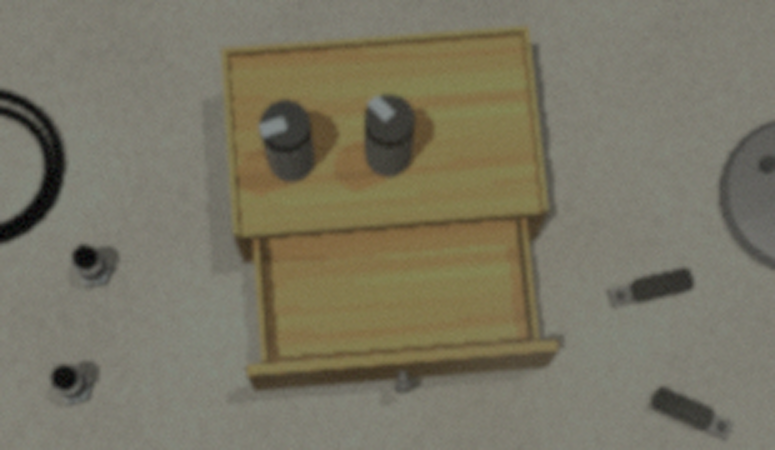

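View pics/c2.png

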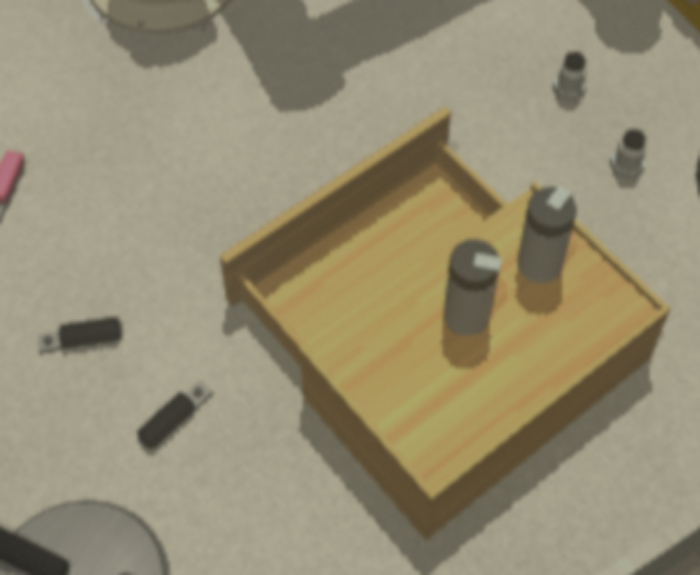

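Both views agree, and the depth readings match the known sizes. The stand's front-middle is about (593,-1) with a yaw of about 6.3°, and the drawer is out about 127 mm. Next I'll refine the loose parts and check the fingertip geometry.

```bash
cat >> h.py <<'E'
YAW=np.radians(6.3); SX=np.array([np.cos(YAW),np.sin(YAW)]); SY=np.array([-SX[1],SX[0]]); S0=np.array([592.6,-1.0])
def sw(x,y): return S0+x*SX+y*SY
def ws(p): d=np.asarray(p)[...,:2]-S0; return np.stack([d@SX,d@SY],-1)
def locate(kind,near,r=90,verbose=True):
    p,d=ctrl.read_camera("top"); W=cloud("top",d); V=p.max(-1).astype(int); s=ws(W)
    ok=(np.hypot(W[...,0]-near[0],W[...,1]-near[1])<r)&~((s[...,0]>-160)&(abs(s[...,1])<175))
    z=W[...,2]
    if kind=="w":
        m=ok&(z>50)&(z<75); q=np.argwhere(m)[:,::-1]
        c=ray("top",np.median(q,0),62)[0] if len(q)>10 else None
        print("weight",len(q),c,"zmax",np.percentile(z[m],90) if len(q) else None); return c,None
    m=(ok&(z>10)&(z<35)&(V<75)).astype(np.uint8); n,l,st,_=cv2.connectedComponentsWithStats(m)
    i=1+st[1:,4].argmax(); q=np.argwhere(l==i)[:,::-1]; P=ray("top",q,20)[:,:2].astype(np.float32)
    (cx,cy),(a,b),t=cv2.minAreaRect(P); t=np.radians(t+(90 if b>a else 0))
    print("handle",len(q),(cx,cy),sorted((a,b)),np.degrees(t),"z",np.median(z[l==i])); return np.array([cx,cy]),t
def down(t):
    "tool down, fingers close along direction t (rad)"
    y=np.array([np.cos(t),np.sin(t),0]); z=np.array([0,0,-1.]); return np.stack([np.cross(y,z),y,z],1)
def best(p,t):
    c=[]
    for k in(0,np.pi):
        q=ctrl.solve_ik(p,down(t+k))
        if q is not None: c.append((abs(q[5]),t+k))
    return down(min(c)[1])
E
python3 - <<'E'
from h import *
np.set_printoptions(precision=2,suppress=True)
for n in((562,313),(438,326)): locate("w",n)
for n in((562,-284),(425,-326)): locate("h",n)
for g in(60,45,32,24):
    ctrl.move_gripper(g); print(g,ctrl.get_finger_gap(),ctrl.tip_extent,ctrl.get_position())
print(ctrl.get_clock())
E
```

```text
weight 76 [562.81 316.3   62.  ] zmax 65.80546108367287
weight 82 [435.64 329.52  62.  ] zmax 64.72111699385627
handle 188 (561.6741333007812, -292.8178405761719) [22.505687713623047, 63.181976318359375] 106.00175476074219 z 20.85209502815121
handle 193 (428.34283447265625, -313.78582763671875) [22.624853134155273, 63.77174758911133] 69.42759704589844 z 20.80613979347936
60 59.97480024335485 22.0 [239.78 577.15 253.32]
45 44.78759011468166 22.0 [239.78 577.17 253.32]
32 31.9157848024815 22.0 [239.78 577.16 253.33]
24 23.855206885130535 22.0 [239.78 577.15 253.31]
1.5083
```

```bash
cat >> h.py <<'E'
def st(tag): print(tag,"gap %.1f"%ctrl.get_finger_gap(),"F",np.round(ctrl.get_wrist_force(),1),"pos",np.round(ctrl.get_position(),1),"t %.1f"%ctrl.get_clock())
def pick(xy,t,z,open_,N=60):
    h=[*xy,190]; R=best(h,t); ctrl.move_gripper(open_); ctrl.movep(h,R)
    ctrl.line_to([*xy,z+25],velocity=200); ctrl.line_to([*xy,z],velocity=50); st("at")
    ctrl.move_gripper(0,N); st("grip"); ctrl.line_to([*xy,190],velocity=150); st("lift")
def place(x,y,z,rel):
    g=ctrl.get_finger_gap(); xy=sw(x,y); h=[*xy,190]; ctrl.movep(h,best(h,YAW+np.pi/2)); st("over")
    if ctrl.get_finger_gap()<g-4: print("LOST"); return False
    ctrl.line_to([*xy,z+25],velocity=150); ctrl.line_to([*xy,z],velocity=40); st("down")
    ctrl.move_gripper(rel); ctrl.line_to([*xy,190],velocity=150); return True
E
python3 - <<'E'
from h import *
c,_=locate("w",(562,316))
pick(c[:2],np.arctan2(c[1],c[0])+np.pi/2,42,60)
if place(-65,90,64,48): 
    p,d=ctrl.read_camera("top"); cv2.imwrite("pics/t1.png",cv2.resize(p[80:260,170:480,::-1],None,fx=2.5,fy=2.5))
locate("w",(436,329.5)); st("end")
E
```

```text
weight 77 [562.80827162 316.30286995  62.        ] zmax 64.51055954907856
at gap 60.0 F [ 0.5 -0.  -0. ] pos [562.9 316.3  41.8] t 5.0
grip gap 29.8 F [-1.2  0.8  3.4] pos [563.2 316.7  42.8] t 5.3
lift gap 30.0 F [-0.7 -0.5 -1.2] pos [562.1 315.8 188.6] t 6.5
over gap 29.8 F [-0.6 -0.  -1.9] pos [519.   82.2 190.2] t 7.4
down gap 30.1 F [-0.  -0.6 -2.1] pos [518.3  81.4  64. ] t 9.0
weight 58 [432.92871326 333.15689458  62.        ] zmax 64.92857142285338
end gap 48.0 F [0.4 0.3 0.1] pos [517.5  81.1 188.8] t 10.4
```

View pics/t1.png

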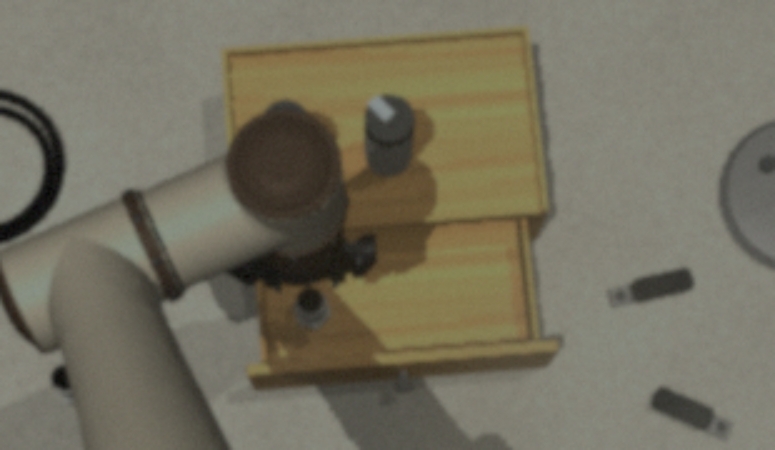

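The first weight stands upright in the drawer at crop pixel (311,307). Weight b, at (65,378), is partly hidden by the arm, so I'll look from elsewhere.

Run:
```python
from h import *
h=[*sw(-65,-60),190]; ctrl.movep(h,best(h,YAW+np.pi/2))
c,_=locate("w",(436,330),r=110)
locate("h",(561.7,-292.8)); locate("h",(428.3,-313.8))
pick(c[:2],np.arctan2(c[1],c[0])+np.pi/2,42,60)
print(place(-65,27,64,48))
a,t=locate("h",(561.7,-292.8),r=120)
R=t+np.pi/2; h=[*a,190]; ctrl.move_gripper(45); ctrl.movep(h,best(h,R)); ctrl.line_to([*a,55],velocity=150)
for z in range(52,20,-2):
    ctrl.line_to([*a,z],velocity=25); f=ctrl.get_wrist_force()
    if abs(f[2])>4: break
st("touch")
```

```text
weight 81 [435.59910634 330.78968581  62.        ] zmax 64.45889175190314
handle 186 (561.7830200195312, -293.1976623535156) [22.505672454833984, 63.972225189208984] 106.00172996520996 z 20.672802796925453
handle 193 (428.2232360839844, -313.3978576660156) [23.121505737304688, 63.129329681396484] 69.42759704589844 z 21.013907730618712
at gap 60.1 F [-0.4 -0.2 -0.3] pos [435.6 330.8  41.8] t 14.4
grip gap 30.2 F [-0.9 -0.2  3.7] pos [435.9 331.2  42.6] t 14.8
lift gap 30.0 F [-0.1 -1.  -1.5] pos [435.  330.2 188.8] t 15.9
over gap 30.1 F [ 0.7  0.  -1.4] pos [525.2  19.4 189.9] t 17.2
down gap 29.7 F [-0.7  0.3 -1.4] pos [525.2  18.7  64. ] t 18.8
True
handle 181 (561.7554931640625, -293.214111328125) [21.646636962890625, 64.00161743164062] 104.49147605895996 z 21.09483842569307
touch gap 45.3 F [ 0.1 -0.2 -0.8] pos [ 561.6 -293.2   21.8] t 26.6
```

Run:
```python
from h import *
x,y,_=ctrl.get_position(); ctrl.line_to([x,y,24],velocity=50); ctrl.move_gripper(0,60); st("grip"); ctrl.line_to([x,y,190]); st("lift")
print(place(-65,-97,46,42))
h=[*sw(-65,0),190]; ctrl.movep(h,best(h,YAW+np.pi/2))
b,t=locate("h",(428.3,-313.8),r=120)
pick(b,t+np.pi/2,24,45)
print(place(-65,-37,46,42)); ctrl.line_to([*sw(-75,0),300],velocity=250); ctrl.movep([330,-300,330],best([330,-300,330],0))
st("end")
p,d=ctrl.read_camera("top"); cv2.imwrite("pics/t2.png",cv2.resize(p[80:260,170:480,::-1],None,fx=2.5,fy=2.5)); np.savez("t2.npz",p=p,d=d)
```

```text
grip gap 22.6 F [-0.2  0.1  2.2] pos [ 561.9 -293.2   24.3] t 27.2
lift gap 22.6 F [-0.6  1.1 -0.4] pos [ 561.  -292.9  188.7] t 28.4
over gap 22.7 F [-0.3 -0.5 -0.9] pos [ 538.7 -104.7  189.8] t 30.2
down gap 22.7 F [ 0.8  1.1 -0.9] pos [ 538.8 -104.5   46. ] t 31.9
True
handle 193 (465.13818359375, -337.7327880859375) [22.821306228637695, 64.0568618774414] 56.928627014160156 z 21.192747591217994
at gap 45.0 F [-0.  -0.7  0.1] pos [ 465.1 -337.8   23.8] t 39.1
grip gap 22.8 F [-0.2 -0.6  2.2] pos [ 465.7 -337.9   24.6] t 39.4
lift gap 22.6 F [-0.1  0.5 -1.1] pos [ 464.5 -337.4  188.8] t 40.7
over gap 22.6 F [-0.  -0.7 -1.7] pos [532.  -45.3 189.7] t 42.2
down gap 22.6 F [-0.3  0.6 -0.7] pos [532.2 -44.9  46. ] t 43.9
True
end gap 41.7 F [ 0.1 -0.9  0.2] pos [ 330.3 -299.8  329.4] t 47.2
```

View pics/t2.png

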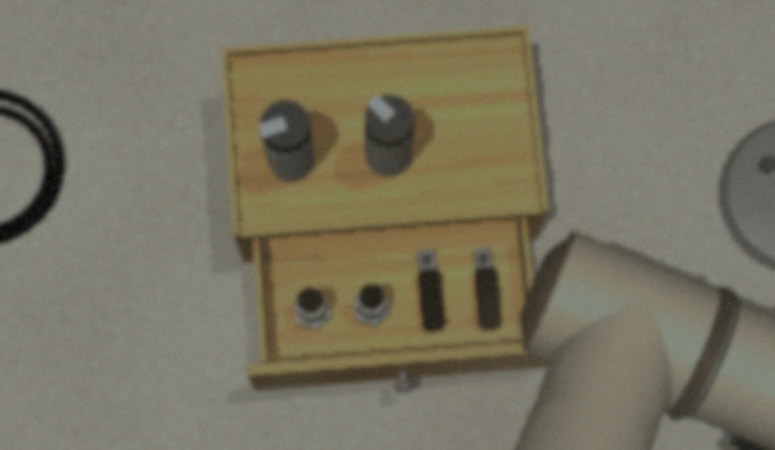

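All four spares lie flat or upright inside the drawer, in a row at crop y≈300. Handle b had been knocked aside and was relocated before the pick. Now I'll push the drawer.

Run:
```python
from h import *
ctrl.move_gripper(0)
h=[*sw(-200,0),220]; R=best(h,YAW+np.pi/2); ctrl.movep(h,R); ctrl.line_to([*sw(-200,0),92],velocity=150); st("pre")
F=lambda: ctrl.get_wrist_force()[:2]@SX
x=-200.; log=[]
while x<10:
    s=4 if x<-48 else 1
    x+=s; ctrl.line_to([*sw(x,0),92],velocity=30 if s==4 else 10)
    f=-F(); a=ws(ctrl.get_position())[0]; log.append((x,round(a,1),round(f,1)))
    if f>20 : break
print(log); st("end")
```

```text
pre gap 0.1 F [ 0.3  0.4 -1. ] pos [394.5 -23.   92.6] t 49.9
[(-196.0, np.float64(-195.4), np.float64(-0.2)), (-192.0, np.float64(-191.8), np.float64(1.0)), (-188.0, np.float64(-187.8), np.float64(0.0)), (-184.0, np.float64(-183.8), np.float64(0.7)), (-180.0, np.float64(-179.8), np.float64(-0.2)), (-176.0, np.float64(-175.8), np.float64(1.2)), (-172.0, np.float64(-171.8), np.float64(0.3)), (-168.0, np.float64(-167.8), np.float64(-0.4)), (-164.0, np.float64(-163.7), np.float64(0.8)), (-160.0, np.float64(-159.8), np.float64(0.1)), (-156.0, np.float64(-155.8), np.float64(0.4)), (-152.0, np.float64(-151.7), np.float64(0.4)), (-148.0, np.float64(-147.6), np.float64(-0.2)), (-144.0, np.float64(-143.4), np.float64(0.3)), (-140.0, np.float64(-139.4), np.float64(0.5)), (-136.0, np.float64(-135.4), np.float64(-0.0)), (-132.0, np.float64(-131.4), np.float64(0.7)), (-128.0, np.float64(-127.4), np.float64(0.4)), (-124.0, np.float64(-123.4), np.float64(-0.1)), (-120.0, np.float64(-119.4), np.float64(-0.3)), (-116.0, np.float64(-115.4), np.float64(0.4)), (-112.0, np.float64(-111.4), np.float64(-0.
[... 1644 characters left out ...]
7.0, np.float64(-28.2), np.float64(4.0)), (-26.0, np.float64(-25.7), np.float64(1.9)), (-25.0, np.float64(-24.0), np.float64(1.5)), (-24.0, np.float64(-23.4), np.float64(-0.4)), (-23.0, np.float64(-23.3), np.float64(3.2)), (-22.0, np.float64(-23.3), np.float64(5.7)), (-21.0, np.float64(-23.3), np.float64(8.0)), (-20.0, np.float64(-23.3), np.float64(10.3)), (-19.0, np.float64(-23.3), np.float64(12.4)), (-18.0, np.float64(-23.3), np.float64(14.1)), (-17.0, np.float64(-23.3), np.float64(16.4)), (-16.0, np.float64(-23.3), np.float64(18.1)), (-15.0, np.float64(-23.3), np.float64(20.0)), (-14.0, np.float64(-23.3), np.float64(23.3))]
end gap -0.2 F [-23.6   1.8  17. ] pos [569.5  -3.9  91.4] t 69.2
```

The force trace shows the catch resist, snap over and then the hard stop, so the drawer is home. I'll back off and measure the jars.

```bash
cat >> h.py <<'E'
def jars(name=None):
    out=[]
    for n in("top","scene"):
        p,d=ctrl.read_camera(n); W=cloud(n,d); s=ws(W); V=p.max(-1).astype(int); z=W[...,2]; S=p.max(-1).astype(int)-p.min(-1)
        if name: cv2.imwrite(f"pics/{name}_{n}.png",cv2.resize(p[80:260,170:480,::-1] if n=="top" else p[200:380,230:470,::-1],None,fx=2.5,fy=2.5,interpolation=cv2.INTER_CUBIC))
        m=((z>202)&(z<230)&(s[...,0]>20)&(s[...,0]<190)&(abs(s[...,1])<150)).astype(np.uint8)
        k,l,st_,_=cv2.connectedComponentsWithStats(m)
        for i in range(1,k):
            if st_[i,4]<80: continue
            q=np.argwhere(l==i)[:,::-1]; P=ray(n,q,215)[:,:2]; (cx,cy),r=cv2.minEnclosingCircle(P.astype(np.float32))
            v=V[q[:,1],q[:,0]]; b=v>(np.median(v)+v.max())/2; B=P[b]; c=np.array([cx,cy])
            (bx,by),(w,h),t=cv2.minAreaRect(B.astype(np.float32)); t=t+(90 if h>w else 0)
            dv=B.mean(0)-c; a=np.degrees(np.arctan2(dv[1],dv[0])); t+=180*round((a-t)/180)
            err=(a-np.degrees(YAW)-180+180)%360-180
            print(n,"jar c",c.round(1),"r %.1f"%r,"stand",ws(c).round(1),"strip n",b.sum(),sorted((round(w,1),round(h,1))),"dir %.1f axis %.1f err %.1f"%(a,t,err)); out.append((c,a,err))
    return out
E
python3 - <<'E'
from h import *
ctrl.line_to([*sw(-60,0),92],velocity=40); ctrl.line_to([*sw(-150,0),300],velocity=200)
ctrl.movep([330,-300,330],best([330,-300,330],0)); 
jars("j1"); st("x")
E
```

```text
top jar c [666.9   6.3] r 26.6 stand [74.6 -0.9] strip n 70 [28.9, 35.4] dir 23.0 axis 50.6 err -163.3
top jar c [657.4 102.1] r 26.1 stand [75.8 95.4] strip n 67 [26.5, 47.8] dir 85.6 axis 135.5 err -100.7
scene jar c [662.9 102.8] r 28.3 stand [81.3 95.5] strip n 59 [25.5, 31.2] dir 131.4 axis 68.7 err -54.9
scene jar c [670.6   1.5] r 27.7 stand [77.8 -6.1] strip n 62 [24.7, 45.1] dir 80.1 axis -4.7 err -106.2
x gap -0.1 F [ 0.1  0.6 -0. ] pos [ 330.6 -299.4  329.7] t 73.0
```

View pics/j1_top.png

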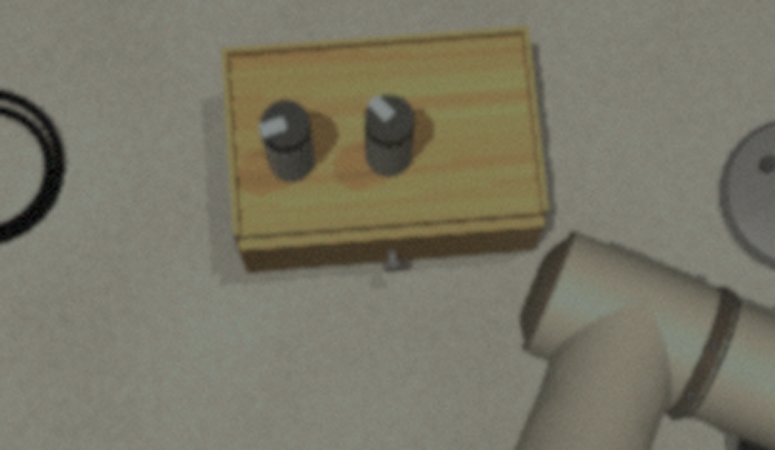

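The drawer is shut and the knob sits at (397,262). The strips point left on the left jar and up-left on the right jar. My strip mask picked up wood, so I'll use the blue channel averaged over frames.

```bash
cat >> h.py <<'E'
def jars2(N=6,near=None,show=None):
    res=[]
    for n in("top","scene"):
        fr=[ctrl.read_camera(n) for _ in range(N)]
        p=np.mean([f[0] for f in fr],0).astype(np.float32); d=np.median([f[1] for f in fr],0); K=5
        W=cloud(n,d); s=ws(W); z=W[...,2]
        m=((z>203)&(z<232)&(s[...,0]>20)&(s[...,0]<190)&(abs(s[...,1])<150)).astype(np.uint8)
        if show: cv2.imwrite(f"pics/{show}_{n}.png",cv2.resize((p[95:185,235:365] if n=="top" else p[230:310,330:430])[...,::-1].astype(np.uint8),None,fx=5,fy=5,interpolation=cv2.INTER_CUBIC))
        k,l,st_,_=cv2.connectedComponentsWithStats(m)
        for i in range(1,k):
            if st_[i,4]<80: continue
            x,y,w,h=st_[i,:4]; x-=3;y-=3;w+=6;h+=6
            mm=cv2.resize(cv2.dilate((l==i).astype(np.uint8),np.ones((3,3)))[y:y+h,x:x+w].astype(np.float32),None,fx=K,fy=K)
            B=cv2.resize(p[y:y+h,x:x+w,2],None,fx=K,fy=K,interpolation=cv2.INTER_CUBIC)
            lo,hi=np.percentile(B[mm>.5],[30,99]); b=((B>(lo+hi)/2)&(mm>.5)).astype(np.uint8)
            k2,l2,s2,_=cv2.connectedComponentsWithStats(b); j=1+s2[1:,4].argmax()
            px=lambda M:(np.argwhere(M)[:,::-1]+.5)/K-.5+[x,y]
            P=ray(n,px(l2==j),215)[:,:2]; A=ray(n,px(cv2.resize((l==i).astype(np.uint8)[y:y+h,x:x+w].astype(np.float32),None,fx=K,fy=K)>.5),215)[:,:2]
            (cx,cy),r=cv2.minEnclosingCircle(A.astype(np.float32)); c=np.array([cx,cy]); c2=A.mean(0)
            dv=P.mean(0)-c2; a=np.degrees(np.arctan2(dv[1],dv[0]))
            _,(rw,rh),t=cv2.minAreaRect(P.astype(np.float32)); t+=90 if rh>rw else 0; t+=180*round((a-t)/180)
            e,v=np.linalg.eigh(np.cov(P.T)); tp=np.degrees(np.arctan2(v[1,1],v[0,1])); tp+=180*round((a-tp)/180)
            print(n,"c",c.round(1),c2.round(1),"r %.1f"%r,"stand",ws(c2).round(1),"levels",lo.round(),hi.round(),"strip",sorted((round(rw,1),round(rh,1))),"ctr %.1f rect %.1f pca %.1f"%(a,t,tp))
            res.append((c2,tp))
    return res
E
python3 - <<'E'
from h import *
jars2(show="k1")
a=cv2.imread("pics/k1_top.png");b=cv2.imread("pics/k1_scene.png"); H=max(a.shape[0],b.shape[0])
cv2.imwrite("pics/k1.png",cv2.resize(np.hstack([cv2.copyMakeBorder(i,0,H-i.shape[0],0,0,0) for i in(a,b)]),None,fx=.69,fy=.69))
E
```

```text
top c [666.9   6.3] [667.    4.8] r 27.5 stand [74.6 -2.4] levels 54.0 136.0 strip [14.8, 27.3] ctr 42.1 rect 45.4 pca 45.2
top c [658.2 103. ] [657.9 103.2] r 26.3 stand [76.3 96.4] levels 53.0 137.0 strip [14.9, 26.7] ctr 103.7 rect 111.2 pca 111.7
scene c [660.3 101.2] [660.4 100.7] r 29.1 stand [78.5 93.6] levels 78.0 165.0 strip [31.0, 50.4] ctr 112.8 rect 23.8 pca 184.9
scene c [669.4   2.1] [669.4   2. ] r 27.5 stand [76.7 -5.5] levels 78.0 164.0 strip [14.9, 25.7] ctr 59.9 rect 44.4 pca 46.1
```

View pics/k1.png

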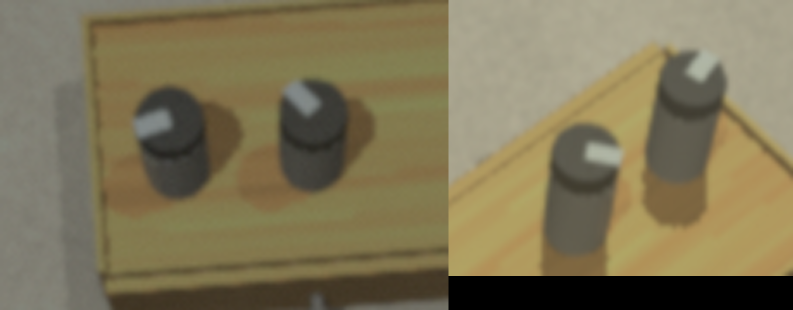

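Strips measure 14.8 x 27 mm and point at 45.3° (right jar) and 111.5° (left jar). The target direction is 186.3°.

```bash
cat >> h.py <<'E'
def turn(c,rot,z=195):
    "rot in degrees ccw"
    r=np.radians(rot); opts=[]
    for t in np.arange(0,2*np.pi,np.pi/12):
        p=[*c,z+8]; a,b=ctrl.solve_ik(p,down(t)),ctrl.solve_ik(p,down(t+r))
        if a is not None and b is not None:
            dq=np.array(b)-a
            if abs(dq[:5]).max()<.05 and abs(abs(dq[5])-abs(r))<.05: opts.append((max(abs(a[5]),abs(b[5])),t))
    m,t=min(opts); print("max|q6| %.2f"%m)
    ctrl.move_gripper(78); ctrl.movep([*c,300],down(t)); ctrl.line_to([*c,z+30],velocity=150); ctrl.line_to([*c,z],velocity=60)
    ctrl.move_gripper(0,50); st("grip"); g=ctrl.get_finger_gap(); ctrl.line_to([*c,z+8],velocity=40); st("up")
    q=np.array(ctrl.get_q()); b=np.array(ctrl.solve_ik([*c,z+8],down(t+r)))
    n=int(abs(rot)//25)+1
    for i in range(1,n+1): ctrl.movej(list(q+(b-q)*i/n))
    ctrl.dwell(.3); st("turned"); ctrl.line_to([*c,z+2],velocity=30); ctrl.line_to([*c,z-.5],velocity=10); st("down")
    ctrl.move_gripper(78); ctrl.line_to([*c,300],velocity=120)
E
python3 - <<'E'
from h import *
turn(np.array([668,3.5]),141)
ctrl.movep([330,-300,330],best([330,-300,330],0)); st("x"); jars2(4)
E
```

```text
max|q6| 1.29
grip gap 47.0 F [0.  1.6 2.1] pos [668.3   3.7 195.7] t 77.7
up gap 47.1 F [-0.4 -0.5 -1.3] pos [667.9   3.4 202.9] t 78.1
turned gap 46.9 F [ 0.8 -0.3 -1.8] pos [668.    3.5 203. ] t 81.2
down gap 46.6 F [-0.6 -0.5  4. ] pos [668.4   3.4 195.7] t 82.0
x gap 77.9 F [-0.2  0.4  1.1] pos [ 330.7 -299.9  329.9] t 85.1
top c [6.671e+02 4.000e-01] [667.1   1. ] r 26.6 stand [74.3 -6.1] levels 54.0 136.0 strip [15.2, 25.8] ctr -178.0 rect -178.1 pca -175.0
top c [658.3 103.8] [658.  103.2] r 26.3 stand [76.5 96.3] levels 53.0 137.0 strip [15.0, 26.6] ctr 104.1 rect 112.1 pca 112.0
scene c [659.8 101. ] [660.4 100.5] r 29.2 stand [78.5 93.4] levels 78.0 165.0 strip [31.0, 50.4] ctr 112.7 rect 23.8 pca 184.8
scene c [669.2  -1.9] [669.4  -1.7] r 28.4 stand [76.3 -9.1] levels 77.0 165.0 strip [15.1, 26.1] ctr 176.0 rect 185.0 pca 182.6
```

Run:
```python
from h import *
turn(np.array([659.2,102]),74.5)
ctrl.movep([330,-300,330],best([330,-300,330],0)); st("x"); jars2(8,show="k2")
a=cv2.imread("pics/k2_top.png");b=cv2.imread("pics/k2_scene.png"); H=max(a.shape[0],b.shape[0])
cv2.imwrite("pics/k2.png",cv2.resize(np.hstack([cv2.copyMakeBorder(i,0,H-i.shape[0],0,0,0) for i in(a,b)]),None,fx=.69,fy=.69))
# stand yaw check: deck front/back edges via wood mask
for n in("top","scene"):
    p,d=ctrl.read_camera(n); W=cloud(n,d); s=ws(W); hs=cv2.cvtColor(p,cv2.COLOR_RGB2HSV)
    m=(W[...,2]>97)&(W[...,2]<122)&(abs(s[...,1])<180)&(s[...,0]>-30)&(s[...,0]<220)
    q=np.argwhere(m)[:,::-1]; P=ray(n,q,105)[:,:2]; S=ws(P); e=[]
    for lo in range(-130,131,4):
        k=abs(S[:,1]-lo)<4
        if k.sum()>5: e.append((lo,S[k,0].min(),S[k,0].max()))
    e=np.array(e); print(n,"front edge",np.median(e[:,1]),"slope deg",np.degrees(np.polyfit(e[:,0],e[:,1],1)[0]),"back",np.median(e[:,2]),np.degrees(np.polyfit(e[:,0],e[:,2],1)[0]))
```

```text
max|q6| 0.66
grip gap 46.6 F [-0.6  0.2  2.7] pos [659.3 102.1 195.6] t 89.3
up gap 46.6 F [ 0.4 -0.3 -0.9] pos [659.2 102.  203. ] t 89.6
turned gap 47.0 F [-0.   0.6 -1.3] pos [659.2 102.  203. ] t 91.4
down gap 46.9 F [-2.  -0.1  4.7] pos [659.5 102.  195.6] t 92.1
x gap 77.9 F [-0.8  0.1  0.2] pos [ 330.7 -299.8  329.9] t 95.5
top c [6.671e+02 4.000e-01] [667.1   1. ] r 26.6 stand [74.3 -6.2] levels 54.0 136.0 strip [15.2, 26.3] ctr -178.4 rect -178.4 pca -175.0
top c [656.2 100.7] [656.6 100.6] r 26.8 stand [74.8 94. ] levels 54.0 137.0 strip [14.6, 25.8] ctr -179.4 rect -177.6 pca -175.2
scene c [657.7  96.6] [658.7  98. ] r 28.6 stand [76.5 91.2] levels 78.0 165.0 strip [33.1, 50.2] ctr 143.3 rect 222.1 pca 226.4
scene c [668.8  -3.1] [669.4  -1.8] r 28.2 stand [76.2 -9.3] levels 78.0 165.0 strip [15.1, 26.1] ctr 175.2 rect 185.0 pca 182.7
top front edge -12.175730090740682 slope deg -0.08011809194590723 back 205.76358692927056 -0.11535340419983332
scene front edge -11.6480232368912 slope deg -0.14247811652905595 back 201.87870455643503 -0.2400633250251873
```

View pics/k2.png

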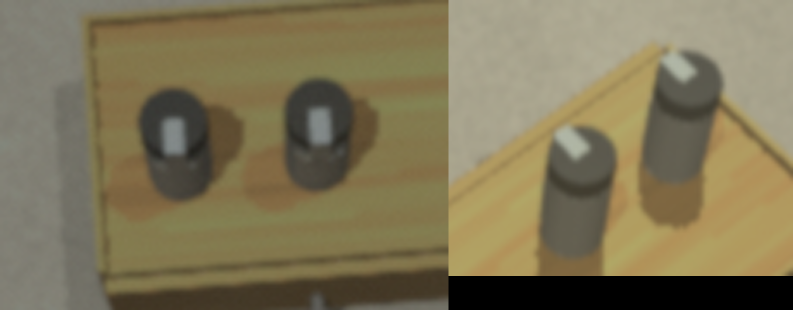

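Both strips now point over the drawer front, at (174,135) and (320,125) in the top crop. I'll do one sub-pixel check of the remaining angle.

Run:
```python
from h import *
p=np.mean([ctrl.read_camera("top")[0] for _ in range(20)],0)[...,2]
c,f,T=cam("top")
for cw in((657.5,100),(668,0)):
    # pixel of the strip: project rows near strip middle
    P=np.array([*(np.array(cw)-12*SX),215]); q=T[:3,:3].T@(P-T[:3,3]); u=c["cx"]+f*q[0]/-q[2]; v=c["cy"]-f*q[1]/-q[2]
    pts=[]
    for r in range(int(v)-4,int(v)+4):
        x=np.arange(int(u)-7,int(u)+8); w=p[r,x]; w=np.clip(w-70,0,None); w[abs(x-u)>5.5]=0
        if w.sum()>150: pts.append(((w*x).sum()/w.sum(),r,w.sum()))
    pts=np.array(pts); G=ray("top",pts[:,:2],215)[:,:2]
    print(pts.round(1).tolist())
    for k in(G,G[1:-1]):
        s=np.polyfit(k[:,0],k[:,1],1)[0]; print(cw,"dir %.1f"%(180+np.degrees(np.arctan(s))), len(k))
```

```text
[[284.8, 130.0, 308.2], [284.7, 131.0, 362.9], [284.7, 132.0, 370.0], [284.7, 133.0, 369.7], [284.8, 134.0, 376.5], [284.9, 135.0, 379.2], [284.9, 136.0, 378.8], [285.0, 137.0, 370.2]]
(657.5, 100) dir 184.1 8
(657.5, 100) dir 184.9 6
[[327.1, 127.0, 301.4], [327.0, 128.0, 352.0], [327.1, 129.0, 369.6], [327.1, 130.0, 384.2], [327.2, 131.0, 387.0], [327.3, 132.0, 377.3], [327.4, 133.0, 373.1], [327.4, 134.0, 366.2]]
(668, 0) dir 184.6 8
(668, 0) dir 185.2 6
```

Both labels point within about 1.5° of straight out (184.5–185° against 186.4°). The drawer is shut and the arm is clear, so I'm handing in.

Run:
```python
from h import *
print(ctrl.sign_off(), ctrl.get_clock())
```

```text
the job is handed in; nothing more can be done
the job is handed in; nothing more can be done
```

I put both weights and both handles in the drawer, pushed it home until the catch clicked, turned both jar labels to within about 2° of straight out, and handed the job in after about 100 s on the robot's clock; its verdict was not shown.

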